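# Stamp the eye-test record with the green self-inking stamp

## Task

The eye test is passed, so stamp the record: press the head of the green self-inking stamp straight down to its stop, hold it down for about half a second so that the print takes, then let it spring back up by itself. Leave the green stamp standing where it is on the sheet, and do not press or shift the red and blue stamps.

Things in the scene. Friction and masses are not known exactly. Their poses are not given: they have to be found in the camera images.
- green_top (a point): middle of the flat top of the green stamp's head. The stamp stands loose and upright on a record sheet on a clipboard (4 mm thick), in any of three places. Black open frame, 54 x 42 mm at the foot; green head 58 x 36 mm in plan, 36 mm tall. This point is 95.5 mm above the desk with the head up, and goes down with it. x along the head's length, y across, z up.
- green_head (a joint): how far the green head is pressed down: 0 up, 0.018 m (18 mm) at its stop. A spring pushes it back up by itself: about 3 N to start it moving, 8 N at the stop. Pressing near the middle of the head keeps the stamp from tipping.
- red_top (a point): the middle of the top face of the red stamp's head: same shape, size and height as the green one, red head; to be left alone. The stamps stand roughly in a row, neighbours 85 to 135 mm apart between centres.
- blue_top (a point): the middle of the top face of the blue stamp's head: same shape, size and height, blue head; to be left alone.
Not all that is in view belongs to the job. Leave any white or yellow look-alike of the part that bears green_top alone.

How it is judged:
By the outcome, as a careful person would: the job done as asked, in the order asked, and still so for the second after the job is handed in, with the robot touching nothing.
It also fails if it takes over 30 s, if anything falls off the work surface, if the arm or the gripper's body presses on something with over 40 N, if the wrist force passes 120 N, or if a joint passes its speed limit or range.

## Robot

A 6-joint arm with a two-finger parallel gripper is mounted at the origin on the work surface. World frame = base frame: x ahead of the robot, y to its left, z up, the work surface at z = 0. Lengths are in mm, angles in rad, forces in N, time in s.
With the tool pointing down it reaches from about 350 to 975 mm from the base axis. Payload 7.1 kg.
Tool frame: the origin (TCP) lies between the finger pads; the fingertips stand 14 mm ahead of it and the grasp point (between the pads) lies 5 mm behind it; z points along the fingers, y is the direction in which the jaws open and shut (so a half turn about z gives the same grasp; the last joint's range is limited). The gripper opens to 88 mm and grips with 3 to 60 N. Pads are 20 mm wide; open, the fingers measure 115 mm over their backs; the gripper's body (75 mm by 178 mm) begins 61 mm behind the grasp point.
Start: joints at [-1.194, 0.423, 1.63, -0, 1.089, -0.019], TCP at [240.982, -576.656, 236.675] pointing down, gripper open.
Joint ranges: [-3, 3], [-0.9, 2.11], [0.09, 2.58], [-1.31, 4.45], [0.11, 2.69], [-2.54, 2.54]. Speed limits (rad/s): [2.39, 2.39, 3.01, 3.14, 3.14, 3.14].

## Interface

Orientations are given as a rotation vector (axis times angle).
In Python, from workcell import get_obs, get_image, calibration, close_job, regions_of, place_of gives the robot as it stands.
- The arm moves only by the tool move_arm, never from a script. Its argument "deltas" is a list of rows, each a list of 5 numbers: the closure in counts, from 0 (fully open) to 255 (shut), then the shift along the tool's x, y, z in m, then the turn about the tool's z in rad. In form: [[grip, x, y, z, roll], ...]. A call has 1 to 5 rows; each row is the pose to reach, as a shift and turn from the pose commanded when the call began, along the tool's axes at that moment; what a row does not reach only later rows make up. A row lasts 1/12 s, in which the tool goes at most 41.7 mm and 7.16 degrees, less where a joint would pass 70% of its speed; a pose out of reach is approached as far as the arm can. A call with a gripper value outside its range is refused whole. The fingers move at their own pace and stop on an object; the grip force is fixed at half the most. Time passes only in rows, so rows that repeat a pose let the fingers close. It gives the time, the measured TCP pose, the force and the opening at its end, in the units of the state.
- get_obs(): the state, without advancing time (a new reading comes with each control period).
- get_image(name): name is "scene" or "top" or "wrist"; returns the picture (384x512x3 uint8, blue, green, red); there is no depth.
- calibration(name): a dict with "intrinsics" (3x3 intrinsics, pixels), "distortion" ([k1, k2, p1, p2, k3] as OpenCV has them; the pictures are not rectified), "world_to_cam" (4x4, takes a point from world to camera coordinates); the wrist camera has in their place "hand_eye" (4x4, takes a point from camera to tool coordinates, whose origin is the TCP and whose axes are the flange's). Camera axes: x right, y down, z forward; pixel columns grow to the right and rows downward; lengths in mm; the calibration is good to about 2 mm. A picture is of the moment at which its call begins: read the wrist's pose just before it. calibration takes no time and is no camera call.
- close_job(): hands the job in, once; it reports no verdict.
Trained networks look in the newest picture that a camera, given by its name, has taken for a name from the list of things; names that differ only in an ending like _2 or _b are one class to them, and where a whole thing is asked for, a point or a joint stands for the part that bears it (a point fixed in the world has none). Each returns a list of dicts, best first, with "conf" (0 to 1); they miss things now and then, are a little off and sometimes report something else, mostly with a low value. They report only what shows in the picture. A call takes as long as a camera call. They do not tell look-alikes from the thing itself.
- regions_of(camera, name): "region" (384x512 bool, what is visible of it).
- place_of(camera, name): "location" ([x, y, z] in mm, in world coordinates, good to about 4 mm: a listed point, or the origin of a listed thing).
The state is a dict: "t": time; "qpos": joint angles; "qvel": joint speeds; "joint_torque": joint torques, N m; "ee_pos": TCP position; "orientation": TCP orientation; "ft_force": force on the tool from outside, world axes, zero at the start; "moment": the same for the moment, N m; "width": finger opening in mm.
Only numpy, scipy, OpenCV 4.12 (cv2) and the standard library are available. Lean on these libraries where they do the work, as an engineer would, in place of code of your own. Each camera call takes 0.05 s, during which the arm holds its last target.

## Working session

There is one attempt and no reset: what is moved stays moved. The work goes in short steps, Python scripts to look and compute and a tool call to move; the robot and the scene stay as the last step left them, time stands still between calls to the robot, and variables do not carry over. Pictures are saved under pics/ and viewed, and the job is handed in when it is done.

Besides the shell and the picture viewer there is one more tool, called after "Request:" as a command line: name --pt "numbers of a row" for each row, then --argument value for the rest. move_arm: Moves the arm, as the interface text tells. Its arguments: {"type":"object","properties":{"deltas":{"type":"array","items":{"type":"array","items":{"type":"number"}}}},"required":["deltas"]}

```bash
mkdir -p pics; python3 - <<'E'
from workcell import *
import cv2
o=get_obs();print({k:o[k] for k in('t','ee_pos','orientation','ft_force','width')})
for n in('top','scene'):
    im=get_image(n);cv2.imwrite(f'pics/{n}1.png',im)
    for t in('green_top','red_top','blue_top'):
        for r in place_of(n,t)[:3]:
            print(n,t,r)
E
```

```text
{'t': 0.0, 'ee_pos': array([ 240.76711284, -576.17126749,  235.89832431]), 'orientation': array([-3.07878816e+00, -6.17348243e-01,  4.83254831e-04]), 'ft_force': array([ 0.41593778,  0.98874227, -1.22051851]), 'width': 87.70794965472068}
top green_top {'location': [520.7, -37.9, 97.8], 'conf': 0.89}
top green_top {'location': [309.1, -187.2, 93.9], 'conf': 0.72}
top green_top {'location': [602.2, -300.3, 92.5], 'conf': 0.58}
top red_top {'location': [550.0, -131.2, 94.4], 'conf': 0.93}
top blue_top {'location': [555.6, 74.4, 97.4], 'conf': 0.84}
scene green_top {'location': [307.5, -187.8, 94.7], 'conf': 0.93}
scene green_top {'location': [598.4, -294.6, 92.9], 'conf': 0.78}
scene green_top {'location': [521.7, -40.3, 93.9], 'conf': 0.66}
scene red_top {'location': [552.3, -127.9, 95.3], 'conf': 0.96}
scene blue_top {'location': [554.7, 72.0, 94.4], 'conf': 0.76}
```

View pics/top1.png

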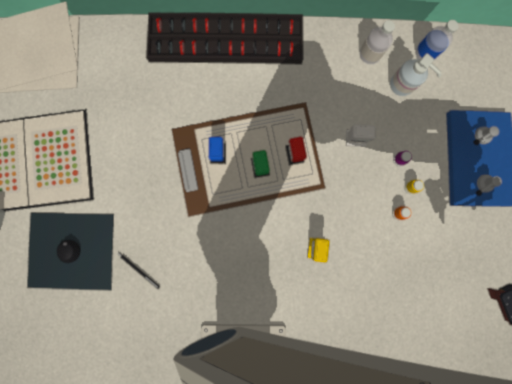

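View pics/scene1.png

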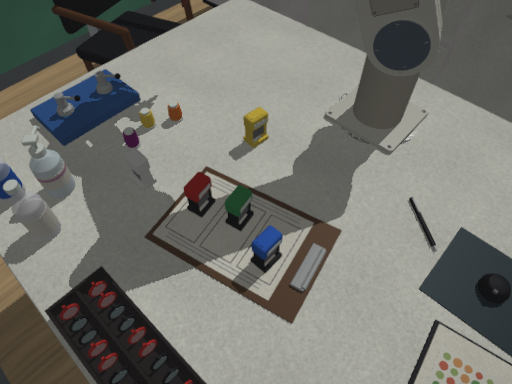

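Candidates are green (261,163) on the clipboard, the yellow look-alike (319,250) and the pale/white look-alike (363,133), both off the sheet. I choose the green one at about (521,-39) and check it in a crop with a projected outline.

```bash
cat > h.py <<'E'
import numpy as np,cv2
from workcell import *
def proj(n,P):
    c=calibration(n);T=np.array(c['world_to_cam'])
    return cv2.projectPoints(np.asarray(P,float).reshape(-1,3),cv2.Rodrigues(T[:3,:3])[0],T[:3,3],np.array(c['intrinsics']),np.array(c['distortion']))[0].reshape(-1,2)
def box(x,y,th,z0=59.5,z1=95.5,l=58,w=36):
    c,s=np.cos(th),np.sin(th)
    return [[x+c*a*l/2-s*b*w/2,y+s*a*l/2+c*b*w/2,z] for z in(z1,z0) for a,b in((1,1),(1,-1),(-1,-1),(-1,1))]
E
python3 - <<'E'
from h import *
from scipy.optimize import minimize
M={}
for n in('top','scene'):
    im=cv2.imread(f'pics/{n}1.png')
    hsv=cv2.cvtColor(im,cv2.COLOR_BGR2HSV)
    m=((abs(hsv[...,0].astype(int)-65)<20)&(hsv[...,1]>110)&(hsv[...,2]>25))
    p=proj(n,[521,-39,80])[0]; yy,xx=np.mgrid[:384,:512]
    m&=(np.hypot(xx-p[0],yy-p[1])<35); M[n]=m; print(n,m.sum())
def cost(v):
    c=0
    for n in M:
        hull=cv2.convexHull(proj(n,box(*v)).astype(np.float32))
        k=8;r=np.zeros((384*2,512*2),np.uint8)
        cv2.fillConvexPoly(r,np.round((hull*2+.5)*16).astype(int),1,shift=4)
        c+=(r!=np.kron(M[n],np.ones((2,2),np.uint8))).sum()
    return c
best=min((minimize(cost,[521,-39,t],method='Nelder-Mead',options=dict(initial_simplex=[[521,-39,t],[527,-39,t],[521,-33,t],[521,-39,t+.3]])) for t in np.arange(-1.5,1.6,.5)),key=lambda r:r.fun)
print(best.x,best.fun)
out=[]
for n in M:
    im=cv2.imread(f'pics/{n}1.png');p=proj(n,[521,-39,80])[0].astype(int)
    s=8;cr=cv2.resize(im[p[1]-24:p[1]+24,p[0]-24:p[0]+24],None,fx=s,fy=s)
    q=(proj(n,box(*best.x))-(p-24)+.5)*s
    cv2.polylines(cr,[q[:4].astype(int)],True,(255,255,255),1);cv2.polylines(cr,[q[4:].astype(int)],True,(255,0,255),1)
    out.append(cr)
cv2.imwrite('pics/crop1.png',np.hstack(out))
E
```

```text
top 311
scene 453
[ 5.18181036e+02 -3.78543285e+01  3.44382858e-01] 1278.0
```

View pics/crop1.png

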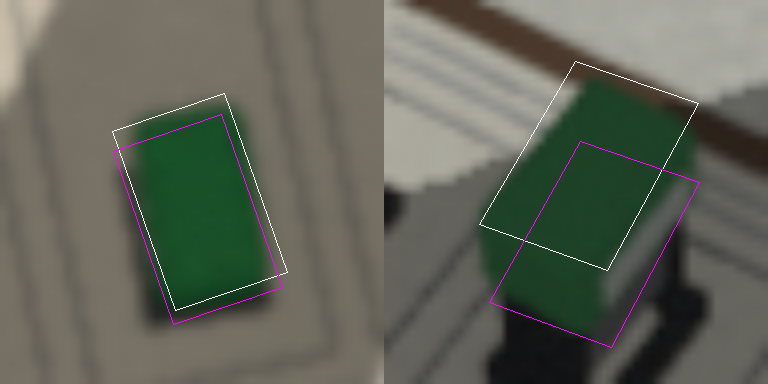

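```bash
python3 - <<'E'
from h import *
import itertools
n='top';im=cv2.imread('pics/top1.png')
hsv=cv2.cvtColor(im,cv2.COLOR_BGR2HSV)
m=((abs(hsv[...,0].astype(int)-65)<20)&(hsv[...,1]>110)&(hsv[...,2]>25)).astype(np.uint8)
p=proj(n,[521,-39,80])[0]
yy,xx=np.mgrid[:384,:512]; m[np.hypot(xx-p[0],yy-p[1])>30]=0
print(cv2.minAreaRect(np.argwhere(m)[:,::-1].astype(np.float32)), proj(n,[[521,-39,95.5],[531,-39,95.5],[521,-29,95.5]]), m.sum())
# grid fit, antialias-free
res=[]
for x,y,t in itertools.product(np.arange(510,532,1.5),np.arange(-48,-28,1.5),np.arange(-.4,.45,.05)):
    hull=cv2.convexHull(proj(n,box(x,y,t)).astype(np.float32)) if 0 else None
    break
T=calibration(n)
from scipy.optimize import minimize
def cost(v,w=0):
    hull=cv2.convexHull(proj(n,box(*v)).astype(np.float32))
    r=np.zeros((384*4,512*4),np.uint8)
    cv2.fillConvexPoly(r,np.round((hull*4+1.5)*16).astype(int),1,shift=4)
    return (r!=cv2.resize(m,None,fx=4,fy=4,interpolation=cv2.INTER_NEAREST)).sum()/16
best=min((minimize(cost,[521,-39,t],method='Nelder-Mead',options=dict(initial_simplex=[[521,-39,t],[527,-39,t],[521,-33,t],[521,-39,t+.2]])) for t in(-.2,0,.1,.2)),key=lambda r:r.fun)
print(best.x,best.fun)
out=[]
for n in('top','scene'):
    im=cv2.imread(f'pics/{n}1.png');p=proj(n,[521,-39,80])[0].astype(int)
    s=8;cr=cv2.resize(im[p[1]-24:p[1]+24,p[0]-24:p[0]+24],None,fx=s,fy=s)
    q=(proj(n,box(*best.x))-(p-24)+.5)*s
    cv2.polylines(cr,[q[:4].astype(int)],True,(255,255,255),1);cv2.polylines(cr,[q[4:].astype(int)],True,(255,0,255),1)
    out.append(cr)
cv2.imwrite('pics/crop2.png',np.hstack(out))
E
```

```text
((260.71343994140625, 162.9207305908203), (23.853212356567383, 13.583078384399414), 83.6598129272461) [[261.01488283 160.55352878]
 [261.05876513 156.47388518]
 [256.88396726 160.49559772]] 311
[ 5.18465464e+02 -3.84952502e+01  1.25669651e-02] 79.8125
```

View pics/crop2.png

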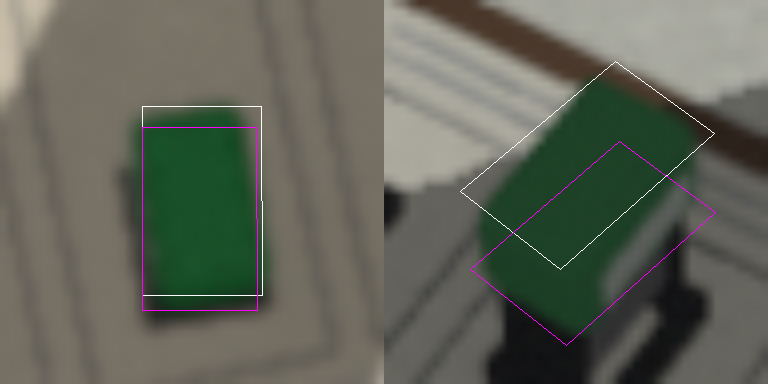

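```bash
cat >> h.py <<'E'
from scipy.spatial.transform import Rotation as Rn
def delta(target):
    o=get_obs();R=Rn.from_rotvec(o['orientation'])
    return R.inv().apply(np.array(target)-o['ee_pos'])
E
python3 - <<'E'
from h import *
o=get_obs();print(o['t'],o['ee_pos'],Rn.from_rotvec(o['orientation']).as_matrix().round(3))
print(delta([518,-38,230]).round(1)); print(np.round(calibration('wrist')['hand_eye'],3))
E
```

```text
0.4 [ 240.95116201 -576.58196585  236.56117585] [[ 0.923  0.386 -0.   ]
 [ 0.386 -0.923  0.   ]
 [-0.    -0.    -1.   ]]
[ 463.3 -390.1    6.7]
[[-1.00000e-03 -9.58000e-01 -2.88000e-01  7.99570e+01]
 [ 1.00000e+00 -1.00000e-03 -1.00000e-03  4.58000e-01]
 [ 1.00000e-03 -2.88000e-01  9.58000e-01 -1.46644e+02]
 [ 0.00000e+00  0.00000e+00  0.00000e+00  1.00000e+00]]
```

Request:
move_arm --pt "255 0.031 -0.026 0 0" --pt "255 0.062 -0.052 0 0" --pt "255 0.093 -0.078 0 0" --pt "255 0.124 -0.104 0 0" --pt "255 0.155 -0.13 0 0"

```text
t: 0.82
ee_pos: [334.2, -395.3, 236.8]
orientation: [3.08, 0.617, 0.0]
ft_force: [0.8, -0.7, 0.1]
width: 58.0
```

Request:
move_arm --pt "255 0.031 -0.026 0 0" --pt "255 0.062 -0.052 0 0" --pt "255 0.093 -0.078 0 0" --pt "255 0.124 -0.104 0 0" --pt "255 0.155 -0.13 0 0"

```text
t: 1.23
ee_pos: [427.4, -215.4, 237.0]
orientation: [3.08, 0.617, 0.001]
ft_force: [1.1, -0.5, 0.4]
width: 24.9
```

Request:
move_arm --pt "255 0.031 -0.026 0 0" --pt "255 0.062 -0.052 0 0" --pt "255 0.093 -0.078 0 0" --pt "255 0.124 -0.104 0 0" --pt "255 0.153 -0.13 0 0"

```text
t: 1.65
ee_pos: [518.7, -36.2, 237.0]
orientation: [3.08, 0.618, 0.001]
ft_force: [1.4, -1.1, -0.2]
width: 0.2
```

```bash
cat >> h.py <<'E'
def wcam(o):
    T=np.eye(4);T[:3,:3]=Rn.from_rotvec(o['orientation']).as_matrix();T[:3,3]=o['ee_pos']
    return np.linalg.inv(T@np.array(calibration('wrist')['hand_eye']))
def wproj(o,P):
    c=calibration('wrist');T=wcam(o)
    return cv2.projectPoints(np.asarray(P,float).reshape(-1,3),cv2.Rodrigues(T[:3,:3])[0],T[:3,3],np.array(c['intrinsics']),np.array(c['distortion']))[0].reshape(-1,2)
E
python3 - <<'E'
from h import *
o=get_obs();im=get_image('wrist');o=o
print(o['t'],o['ee_pos'],o['orientation'],o['width'],np.abs(o['qvel']).max())
for r in place_of('wrist','green_top'):print(r)
cv2.imwrite('pics/w1.png',im)
np.save('o1.npy',np.r_[o['ee_pos'],o['orientation']])
E
```

```text
1.65 [518.68339797 -36.23059841 236.9696593 ] [3.07993813e+00 6.18014890e-01 1.21667284e-03] 0.21071420557781315 0.8600292738272736
{'location': [518.1, -37.3, 94.0], 'conf': 0.83}
```

View pics/w1.png

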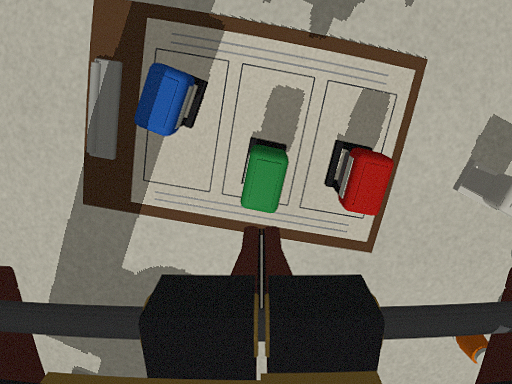

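The wrist view shows the green head at about (265,178), blue at (167,98) and red at (366,182). The arm was still moving then, so I retake it and fit.

```bash
python3 - <<'E'
from h import *
from scipy.optimize import minimize
o=get_obs();im=get_image('wrist');cv2.imwrite('pics/w2.png',im)
print(o['t'],o['ee_pos'],np.abs(o['qvel']).max())
for r in place_of('wrist','green_top'):print(r)
hsv=cv2.cvtColor(im,cv2.COLOR_BGR2HSV)
m=((abs(hsv[...,0].astype(int)-65)<20)&(hsv[...,1]>110)&(hsv[...,2]>25)).astype(np.uint8)
def cost(v):
    hull=cv2.convexHull(wproj(o,box(*v)).astype(np.float32))
    r=np.zeros((384*2,512*2),np.uint8)
    cv2.fillConvexPoly(r,np.round((hull*2+.5)*16).astype(int),1,shift=4)
    return (r!=cv2.resize(m,None,fx=2,fy=2,interpolation=cv2.INTER_NEAREST)).sum()/4
b=min((minimize(cost,[518,-38,t],method='Nelder-Mead',options=dict(initial_simplex=[[518,-38,t],[524,-38,t],[518,-32,t],[518,-38,t+.2]])) for t in(-.2,0,.1,.3)),key=lambda r:r.fun)
print(m.sum(),b.x,b.fun)
q=(wproj(o,box(*b.x))+.5)-[205,115];s=4
cr=cv2.resize(im[115:235,205:325],None,fx=s,fy=s);q*=s
cv2.polylines(cr,[q[:4].astype(int)],True,(255,255,255),1);cv2.polylines(cr,[q[4:].astype(int)],True,(255,0,255),1)
cv2.imwrite('pics/crop3.png',cr)
E
```

```text
1.75 [520.01118687 -34.07396315 236.99966235] 0.07863465923673564
{'location': [514.4, -35.5, 95.3], 'conf': 0.9}
2452 [ 5.19071117e+02 -3.75949588e+01  2.12092431e-01] 462.5
```

View pics/crop3.png

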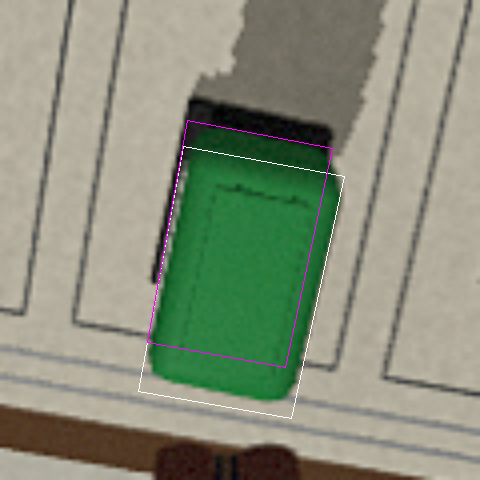

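```bash
python3 - <<'E'
from h import *
o=get_obs();print(o['t'],o['ee_pos'],o['ft_force'],delta([518.5,-37.7,116]).round(1))
E
```

```text
1.85 [517.88820927 -37.40926872 236.54138911] [-0.93497101  0.17533901  0.15670714] [  0.5   0.5 120.5]
```

Request:
move_arm --pt "255 0 0 0.035 0" --pt "255 0 0 0.07 0" --pt "255 0 0 0.1 0" --pt "255 0 0 0.115 0" --pt "255 0 0 0.12 0"

```text
t: 2.27
ee_pos: [515.2, -39.7, 114.0]
orientation: [-3.08, -0.614, 0.008]
ft_force: [-1.1, 0.0, 0.8]
width: 0.3
```

```bash
python3 - <<'E'
from h import *
im=get_image('wrist');im2=get_image('scene');o=get_obs()
print(o['t'],o['ee_pos'],o['ft_force'],delta([518.5,-37.7,116]).round(1))
p=proj('scene',[518,-38,95])[0].astype(int)
cv2.imwrite('pics/near.png',np.hstack([im[100:300,150:350],im2[p[1]-50:p[1]+50,p[0]-50:p[0]+50].repeat(2,0).repeat(2,1)]).repeat(2,0).repeat(2,1))
E
```

```text
2.3667 [516.91706732 -39.44135183 116.0709344 ] [-0.46008354  0.70009751  0.32347754] [ 2.1 -1.   0.1]
```

View pics/near.png

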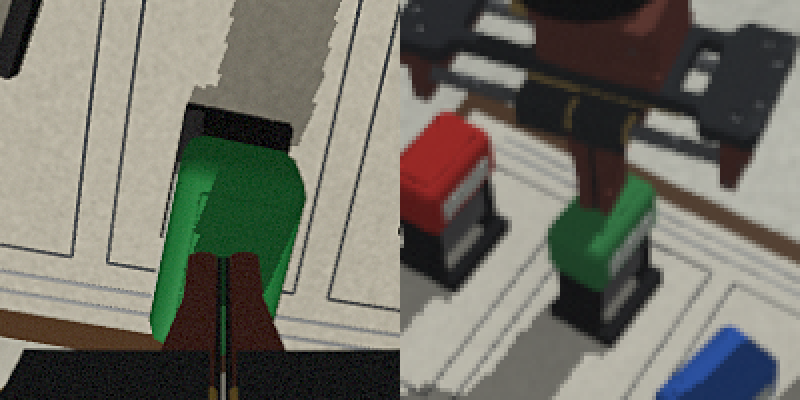

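```bash
python3 - <<'E'
from h import *
o=get_obs();im=get_image('wrist');o2=get_obs();print(o['ee_pos'],o2['ee_pos'])
s=4;of=[205,130]
cr=cv2.resize(im[130:280,205:325],None,fx=s,fy=s)
def d(P):return ((wproj(o,P)+.5-of)*s)
q=d(box(518.5,-37.7,.2))
cv2.polylines(cr,[q[:4].astype(int)],True,(255,255,255),1)
for P,c in(([518.5,-37.7,95.5],(255,0,255)),(np.array(o['ee_pos'])-[0,0,14],(0,255,255)),(np.array(o['ee_pos'])-[0,0,20.5],(255,255,0))):
    cv2.circle(cr,tuple(int(v) for v in d(P)[0]),4,c,-1)
cv2.imwrite('pics/near2.png',cr)
E
```

```text
[516.91706732 -39.44135183 116.0709344 ] [517.8358285  -39.31777829 117.11076799]
```

View pics/near2.png

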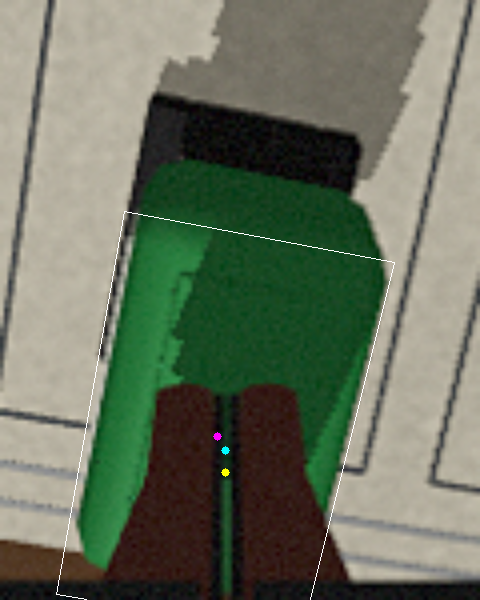

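Request:
move_arm --pt "255 0.0015 -0.001 0 0" --pt "255 0.0015 -0.001 0.004 0" --pt "255 0.0015 -0.001 0.008 0" --pt "255 0.0015 -0.001 0.012 0" --pt "255 0.0015 -0.001 0.015 0"

```text
t: 2.83
ee_pos: [519.8, -36.9, 102.1]
orientation: [3.079, 0.618, 0.004]
ft_force: [0.6, -0.1, 4.6]
width: 0.7
```

Request:
move_arm --pt "255 0 0 0.003 0" --pt "255 0 0 0.006 0" --pt "255 0 0 0.008 0"

```text
t: 3.08
ee_pos: [519.9, -36.9, 94.0]
orientation: [3.079, 0.618, 0.003]
ft_force: [1.9, -1.7, 6.5]
width: 0.4
```

```bash
python3 - <<'E'
from h import *
im2=get_image('scene');o=get_obs()
print(o['t'],o['ee_pos'],o['ft_force'])
p=proj('scene',[518,-38,75])[0].astype(int)
cv2.imwrite('pics/press.png',cv2.resize(im2[p[1]-50:p[1]+50,p[0]-65:p[0]+65],None,fx=6,fy=6)[:600])
E
```

```text
3.1333 [519.81075943 -36.88541994  93.75077608] [ 1.68857021 -0.84031383  6.63579589]
```

View pics/press.png

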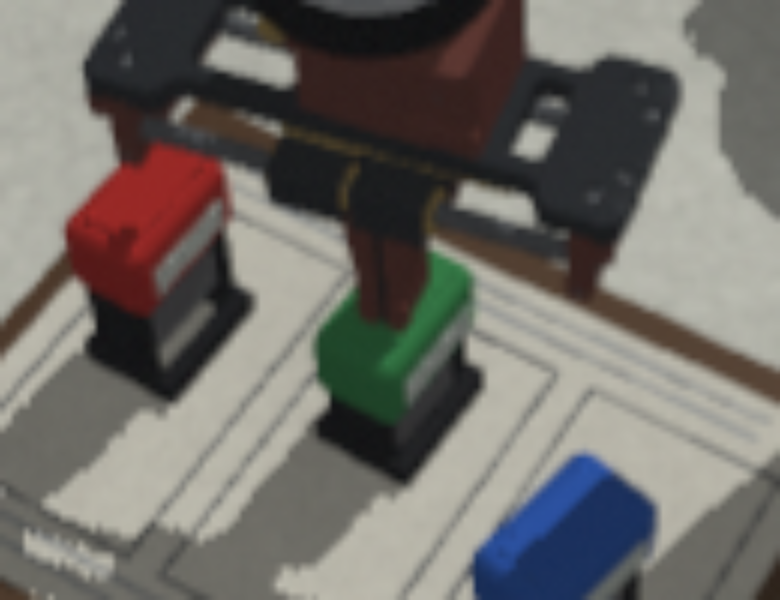

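Request:
move_arm --pt "255 0 0 0.001 0" --pt "255 0 0 0.002 0" --pt "255 0 0 0.003 0"

```text
t: 3.38
ee_pos: [520.1, -36.9, 91.6]
orientation: [3.079, 0.618, 0.004]
ft_force: [-3.4, -0.0, 24.9]
width: 0.4
```

At the stop (24.9 N). Now the hold.

Request:
move_arm --pt "255 0 0 0 0" --pt "255 0 0 0 0" --pt "255 0 0 0 0"

```text
t: 3.63
ee_pos: [519.9, -36.9, 91.7]
orientation: [3.079, 0.618, 0.003]
ft_force: [-0.5, -1.0, 12.7]
width: 0.5
```

Request:
move_arm --pt "255 0 0 0 0" --pt "255 0 0 0 0" --pt "255 0 0 0 0"

```text
t: 3.88
ee_pos: [520.0, -36.9, 91.8]
orientation: [3.079, 0.618, 0.004]
ft_force: [-1.1, 0.3, 12.6]
width: 0.1
```

Request:
move_arm --pt "255 0 0 -0.006 0" --pt "255 0 0 -0.014 0" --pt "255 0 0 -0.022 0" --pt "255 0 0 -0.035 0" --pt "255 0 0 -0.06 0"

```text
t: 4.3
ee_pos: [516.4, -36.5, 149.1]
orientation: [-3.078, -0.617, 0.009]
ft_force: [0.6, -1.1, -1.0]
width: 0.7
```

Request:
move_arm --pt "255 0 0 -0.04 0" --pt "255 0 0 -0.08 0" --pt "255 0 0 -0.08 0"

```text
t: 4.55
ee_pos: [522.1, -37.0, 237.4]
orientation: [3.078, 0.617, 0.015]
ft_force: [1.5, -0.0, 0.8]
width: 0.7
```

```bash
python3 - <<'E'
from h import *
o=get_obs();print(o['t'],o['ee_pos'],o['ft_force'])
a=get_image('scene');w=get_image('wrist');cv2.imwrite('pics/w3.png',w)
for n in('scene','wrist'):
    get_image(n)
    for t in('green_top','red_top','blue_top'):
        for r in place_of(n,t)[:1]:print(n,t,r)
p=proj('scene',[518,-38,75])[0].astype(int);b=cv2.imread('pics/scene1.png')
f=lambda i:cv2.resize(i[p[1]-60:p[1]+60,p[0]-65:p[0]+65],None,fx=3,fy=3)
cv2.imwrite('pics/after.png',np.hstack([f(b),f(a)]))
w2=cv2.imread('pics/w2.png')
E
```

```text
4.55 [522.10657647 -36.98616373 237.37741171] [ 1.46063    -0.03670809  0.7798045 ]
scene green_top {'location': [520.4, -39.4, 96.6], 'conf': 0.93}
scene red_top {'location': [553.1, -130.0, 94.9], 'conf': 0.93}
scene blue_top {'location': [556.6, 72.5, 95.0], 'conf': 0.84}
wrist green_top {'location': [518.6, -38.5, 95.8], 'conf': 0.76}
wrist red_top {'location': [553.5, -130.6, 92.4], 'conf': 0.68}
wrist blue_top {'location': [551.3, 73.5, 99.7], 'conf': 0.65}
```

View pics/after.png

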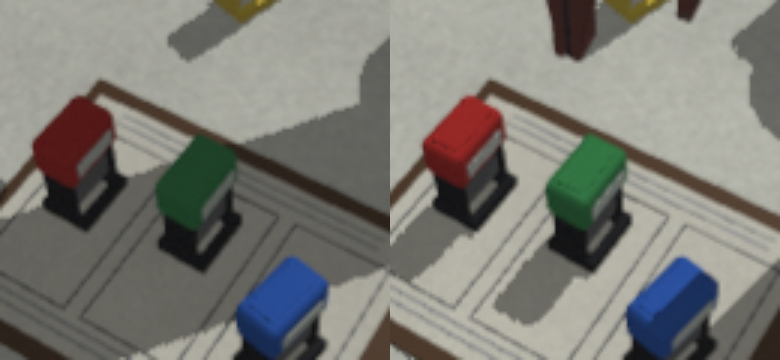

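View pics/w3.png

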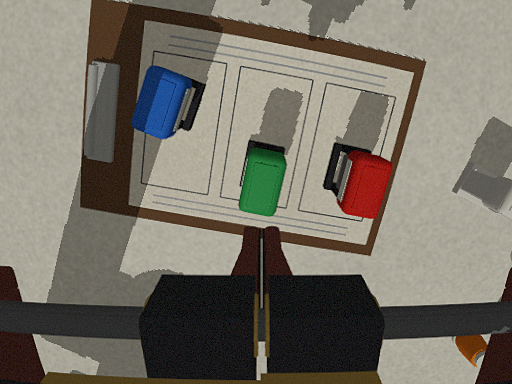

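The head is back up and all three stamps stand where they were: green (264,180), red (364,184) and blue (165,100) in the wrist view. I hand the job in.

```bash
python3 -c "
from workcell import *
print(close_job())"
```

```text
the job is handed in; nothing more can be done
None
```

I pressed the green stamp's head down to its stop with the closed fingertips, about 2 mm from its middle. I held it there for about 0.55 s, then lifted off and handed the job in at about 5 s on the robot's clock.

- **Stop reached:** the TCP stood at 91.6–91.8 mm, which puts the fingertips at about 77.7 mm. The steady force was 12.6 N, above the 8 N spring force. The highest force read was 24.9 N, on reaching the stop.
- **Head back up:** after the release the networks put the green top at z = 96–97 mm, against 95.5 mm with the head up. Its x and y matched the earlier readings within their error.
- **Red and blue stamps:** neither was touched. Most readings repeated within about 3 mm. The wrist camera's blue reading was up to 5 mm off in x and z, but that stamp looks unmoved in the pictures.
- **Checks that disagreed:** my outline fits were loose because the head has rounded edges. One two-camera fit gave a wrong yaw, so I checked the centre again with the wrist camera before pressing. I did not look at the print itself, because the stamp stands on it.

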